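# Unlatch and open the balloon-weight case

## Task

The balloon weights are kept in the small white case with the blue lid. Swing its latch lever right out to the side, clear of the lid, then lift the lid by its black grip and leave it standing wide open. Leave the case with the yellow lid latched as it is.

Things in the scene. Friction and masses are not known exactly. Their poses are not given: they have to be found in the camera images.
- blue_case: White case with a blue lid, fixed to the worktop, 120x120 mm, 60 mm high (lid top 68). Origin: centre of its underside, at z = 0. x from its front (latch side) to its back (lid hinge), y to its left, z up; turned up to 15 degrees about z. The steel latch lever turns about an upright pivot at x -82, y 35 mm; the lid hinges along y at x 60, z 62 mm. Three balloon weights inside are part of it.
- blue_latch (a joint): Latch lever, rad: 0 = along case +x over the lid, which it holds shut; grows towards case +y (counter-clockwise from above). 1.57: along +y, clear of the lid; stop 1.75; lid free from 1.15; starts 0 to 0.6. Lever 14 mm wide, z 70 to 78 mm. Upright red round knob, 16 mm thick, z 70 to 112 mm, 50 mm from the pivot: pinch or push it (0.6 N). Stays where left.
- blue_lid (a joint): Blue lid, rad: 0 shut, 1.57 upright, stop 1.85; the front edge rises and goes back. Stiff hinge: stays where left. 124x124x8 mm. Grip: upright black post 16x16 mm at case x -40, y -12 mm, z 68 to 106 mm when shut (centre 100 mm before the hinge); it tips with the lid, so fingers closed on it along case y let it swivel between them. 2 N lifts it.
- yellow_latch (a joint): Latch lever of the other case, of the same make and size but with a yellow lid, which stands to the left or right of the blue-lidded one, centres about 190 mm apart. Same sense as blue_latch; starts at 0. Leave it alone. (A solid bouquet of big balloons stands on the right of the worktop, beyond x 0.4 and y -0.2 m: pass in front of it; shelves overhang the worktop's back.)

How it is judged:
On the way, in this order (a step that is already met when the one before it is completed fails the run):
1. the blue-lidded case's latch lever is swung out past 72 degrees while the lid is still shut (value of joint blue_latch above 1.25 rad and value of joint blue_lid below 0.1 rad), for 0.2 s.
2. the blue lid is opened past 60 degrees (value of joint blue_lid above 1.05 rad), for 0.2 s.
At the end, for the whole second after the job is handed in: The blue-lidded case's latch lever is swung out at least 1.25 rad (72 degrees), its lid stands open at least 1.05 rad (60 degrees) and is at rest, and the yellow-lidded case's lever is still within 0.2 rad of closed (value of joint blue_latch above 1.25 rad and value of joint blue_lid above 1.05 rad and velocity of joint blue_lid between -0.05 and 0.05 rad/s and value of joint yellow_latch below 0.2 rad); the robot touches nothing.
It fails at once if the latch of the yellow-lidded case is swung by more than 0.2 rad (value of joint yellow_latch above 0.2 rad).
It also fails if it takes over 53 s, if anything falls off the work surface, if the arm or the gripper's body presses on something with over 40 N, if the wrist force passes 120 N, or if a joint passes its speed limit or range.

## Robot

A 6-joint arm with a two-finger parallel gripper is mounted at the origin on a cart in front of the work surface, level with it; the furniture and walls round the work are solid. World frame = base frame: x ahead of the robot, y to its left, z up, the work surface at z = 0. Lengths are in m, angles in rad, forces in N, time in s.
With the tool pointing down it reaches from about 0.25 to 0.725 m from the base axis. Payload 4 kg.
Tool frame: the origin (TCP) lies on the centre line of the jaws, within the pads' length; the fingertips stand 17 mm ahead of it and the grasp point (between the pads) lies 2 mm behind it; z points along the fingers, y is the line along which they close (so a half turn about z gives the same grasp; the last joint's range is limited). The gripper opens to 85 mm and grips with 20 to 120 N. Pads are 22 mm wide; open, the fingers measure 114 mm over their backs; the gripper's body (76 mm by 85 mm) begins 54 mm behind the grasp point. The pads swing forward as they close: fully open they stand 13 mm farther back than shut.
Start: joints at [1.147, 0.241, 0.005, 1.335, 0, 1.571], TCP at [0.206, 0.456, 0.248] pointing down, gripper open.
Joint ranges: [-2.72, 2.72], [-1.05, 1.87], [-1.09, 1.28], [-1.99, 2.15], [-1.42, 1.44], [-3.14, 3.14]. Speed limits (rad/s): [2.79, 2.79, 3.14, 3.14, 3.14, 3.14].

## Interface

Orientations are given as a unit quaternion [x, y, z, w].
In Python, from workcell import get_obs, imaging, order gives the robot as it stands.
- The arm moves only by the tool apply_moves, never from a script. Its argument "targets" is a list that holds one entry, the list of rows, each a list of 5 numbers: the shift along the world's x, y, z in units of 40 mm (1.0 is 40 mm), then the turn about the world's z in degrees, then the gripper command: -1 is shut, 1 is fully open, values between are in proportion. In form: [[[dx, dy, dz, turn, fingers], ...]]. A call has 1 to 8 rows; each row shifts and turns the commanded pose from where the row before left it; what a row does not reach is not made up. A row lasts 1/12 s, in which the tool goes at most 41.7 mm and 7.16 degrees, less where a joint would pass 70% of its speed; a pose out of reach is approached as far as the arm can. A call is refused whole if a number of a shift passes 1 or a number of a turn 7.16, either way. A call with a gripper value outside its range is refused whole. The fingers move at their own pace and stop on an object; the grip force is fixed at half the most. Time passes only in rows, so rows that do not move let the fingers close. It gives the time, the measured TCP pose, the force, the opening and the grip force at its end, in the units of the state.
- get_obs(): the state, without advancing time (a new reading comes with each control period).
- imaging.camera(name): name is "scene" or "top"; returns (picture, depth): 400x640x3 uint8, blue, green, red; 400x640 float32, m along the optical axis (not along the pixel's ray), 0 where there is no reading.
- imaging.get_calibration(name): a dict with "camera_matrix" (3x3 intrinsics, pixels), "eye" and "rotation" of the camera in the world. Camera axes: x right, y down, z forward; pixel columns grow to the right and rows downward; lengths in m; the calibration is good to about 2 mm. A picture is of the moment at which its call begins. get_calibration takes no time and is no camera call.
- order.job_done(): hands the job in; it is judged then, once.
The state is a dict: "clock": time; "joint_pos": joint angles; "joint_vel": joint speeds; "tau": joint torques, N m; "eef_pos": TCP position; "tool_rot": TCP orientation; "ft_force": force on the tool from outside, world axes, zero at the start; "ft_torque": the same for the moment, N m; "grip_width": finger opening in m; "grasp_force": force on a finger pad.
Only numpy, scipy, OpenCV 4.12 (cv2) and the standard library are available. Lean on these libraries where they do the work, as an engineer would, in place of code of your own. Each camera call takes 0.05 s, during which the arm holds its last target. There are 200 camera calls.

## Working session

There is one attempt and no reset: what is moved stays moved. The work goes in short steps, Python scripts to look and compute and a tool call to move; the robot and the scene stay as the last step left them, time stands still between calls to the robot, and variables do not carry over. Pictures are saved under pics/ and viewed, at most 10 in all, crops included, and the job is handed in when it is done.

Besides the shell and the picture viewer there is one more tool, called after ">>>" as a command line: name --argument value ..., lists and objects as JSON in quotes. apply_moves: Moves the arm, as the interface text tells. Its arguments: {"type":"object","properties":{"targets":{"type":"array","items":{"type":"array","items":{"type":"array","items":{"type":"number"}}}}},"required":["targets"]}

```bash
mkdir -p pics; cat > h.py <<'E'
import numpy as np, cv2
from workcell import get_obs, imaging, order
def cam(n):
    p,d=imaging.camera(n); c=imaging.get_calibration(n)
    K,e,R=[np.array(c[k]) for k in("camera_matrix","eye","rotation")]
    v,u=np.mgrid[:400,:640]
    r=np.stack([(u-K[0,2])/K[0,0],(v-K[1,2])/K[1,1],np.ones(u.shape)],-1)
    W=(r*d[...,None])@R.T+e; W[d==0]=np.nan
    return p,d,W,e,r@R.T
E
python3 - <<'E'
from h import *
P=[]
for n in("scene","top"):
    p,d,W,e,r=cam(n); P.append(p); print(n,e)
    np.savez(n,p=p,W=W,e=e,r=r)
    hsv=cv2.cvtColor(p,cv2.COLOR_BGR2HSV)
    for nm,lo,hi in(("blue",(95,100,60),(125,255,255)),("yel",(20,100,80),(35,255,255)),("red",(0,150,80),(8,255,255))):
        m=cv2.inRange(hsv,lo,hi); k,l,s,c=cv2.connectedComponentsWithStats(m)
        for i in range(1,k):
            if s[i,4]>25: 
                q=W[l==i]; print(nm,s[i],c[i].round(),np.nanmedian(q,0).round(3),np.nanpercentile(q[:,2],[5,95]).round(3))
    cv2.imwrite(f"pics/{n}.png",p)
o=get_obs();print(o)
E
```

```text
Traceback (most recent call last):
  File "h.py", line 8, in cam
    W=(r*d[...,None])@R.T+e; W[d==0]=np.nan
      ~~~~~~~~~~~~~~~^~~~
ValueError: matmul: Input operand 1 has a mismatch in its core dimension 0, with gufunc signature (n?,k),(k,m?)->(n?,m?) (size 4 is different from 3)
```

```bash
sed -i 's/^    v,u=/    from scipy.spatial.transform import Rotation as Ro; R=Ro.from_quat(R).as_matrix()\n    v,u=/' h.py
python3 - <<'E'
from h import *
P=[]
for n in("scene","top"):
    p,d,W,e,r=cam(n); P.append(p); print(n,e)
    np.savez(n,p=p,W=W,e=e,r=r)
    hsv=cv2.cvtColor(p,cv2.COLOR_BGR2HSV)
    for nm,lo,hi in(("blue",(95,100,60),(125,255,255)),("yel",(20,100,80),(35,255,255)),("red",(0,150,80),(8,255,255))):
        m=cv2.inRange(hsv,lo,hi); k,l,s,c=cv2.connectedComponentsWithStats(m)
        for i in range(1,k):
            if s[i,4]>25: 
                q=W[l==i]; print(nm,s[i],c[i].round(),np.nanmedian(q,0).round(3),np.nanpercentile(q[:,2],[5,95]).round(3))
    cv2.imwrite(f"pics/{n}.png",p)
o=get_obs();print(o)
E
```

```text
scene [-0.09071204 -0.35749231  0.48613755]
blue [634   0   6  14  55] [637.   5.] [ 0.594 -0.297  0.386] [0.334 0.391]
blue [  519    25   121   362 30038] [588. 210.] [ 0.454 -0.313  0.186] [0.078 0.339]
blue [473 184  24  36 532] [485. 200.] [ 0.689 -0.137  0.04 ] [0.014 0.05 ]
blue [ 365  187   93   57 2941] [410. 214.] [ 0.533 -0.074  0.07 ] [0.067 0.071]
blue [451 237  38  13 208] [465. 243.] [ 0.598 -0.14   0.006] [0.004 0.007]
yel [ 302    0   47  153 3537] [318.  71.] [0.961 0.415 0.137] [-0.069  0.27 ]
yel [409 119  50  36 971] [434. 133.] [0.791 0.01  0.097] [0.078 0.108]
yel [324 146  17   9 109] [332. 149.] [0.721 0.204 0.043] [0.037 0.047]
yel [ 272  161   91   49 2270] [318. 184.] [0.537 0.105 0.069] [0.064 0.072]
yel [455 160  40  27 844] [474. 172.] [ 0.818 -0.07   0.021] [0.004 0.023]
yel [264 176  17   9  29] [271. 180.] [0.511 0.185 0.069] [0.   0.07]
red [327  55  43  28 622] [344.  69.] [0.807 0.234 0.186] [0.167 0.204]
red [ 415   69   55   40 1630] [440.  88.] [0.809 0.015 0.184] [0.15  0.203]
red [279 157  11  24 176] [284. 166.] [0.51  0.157 0.098] [-0.     
[... 1134 characters left out ...]
joint_pos': array([1.14698830e+00, 2.41231645e-01, 4.04694797e-03, 1.33518571e+00,
       1.76992234e-05, 1.57076844e+00]), 'joint_vel': array([ 3.42852804e-04, -2.80592933e-03,  5.71629551e-03,  3.04086813e-05,
        1.37678344e-03, -1.46838084e-03]), 'tau': array([-3.08145745e-04, -3.72635829e+01,  2.52638215e+01,  1.23629265e-02,
       -3.60117525e-06,  1.00837627e-05]), 'eef_pos': array([0.20543166, 0.45536567, 0.24762663]), 'tool_rot': array([ 2.10308014e-01,  9.77634860e-01, -7.67572442e-04, -1.74194057e-04]), 'ft_force': array([ 0.95223437, -0.00198849, -1.13724131]), 'ft_torque': array([ 0.01061646,  0.02472166, -0.0049764 ]), 'grasp_force': 0.0, 'grip_width': 0.08513979854503059}
```

View pics/top.png

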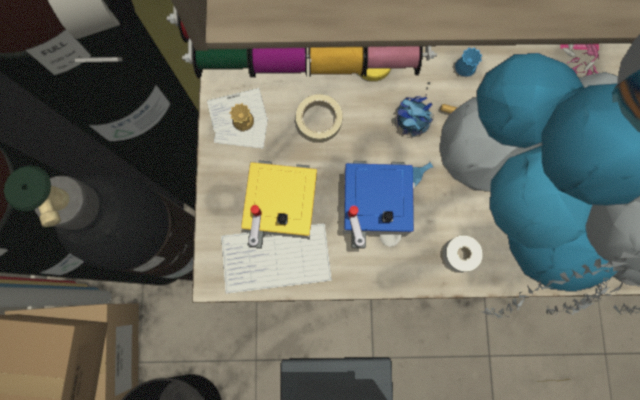

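View pics/scene.png

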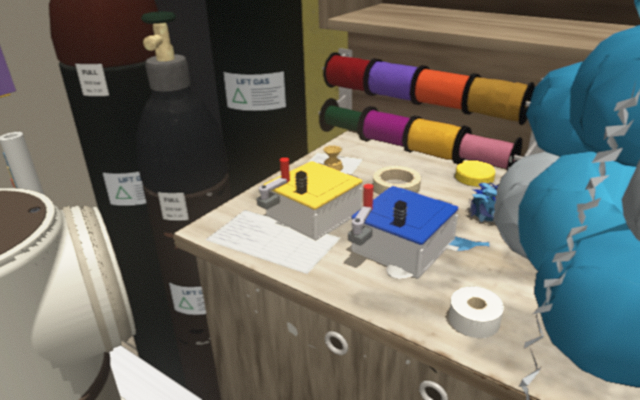

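```bash
python3 - <<'E'
from h import *
f=np.load("top.npz");p,W,e,r=[f[k] for k in "pWer"]
hsv=cv2.cvtColor(p,cv2.COLOR_BGR2HSV)
onz=lambda z:e+r*((z-e[2])/r[...,2])[...,None]
roi=np.zeros((400,640),bool);roi[155:240,335:422]=1
blue=(cv2.inRange(hsv,(95,100,60),(125,255,255))>0)&roi&(W[...,2]>.055)
q=onz(.068)[blue][:,:2]
(c,s,a)=cv2.minAreaRect((q*1000).astype(np.float32)); print("lid",c,s,a)
blk=(hsv[...,2]<60)&roi&(W[...,2]>.09); print("grip n",blk.sum(),onz(.106)[blk].mean(0),np.nanmean(W[blk],0))
red=(cv2.inRange(hsv,(0,150,80),(8,255,255))>0)&roi&(W[...,2]>.1)
k=onz(.112)[red].mean(0);print("knob",k,np.nanmean(W[red],0))
th=np.deg2rad(a if a<45 else a-90); R=np.array([[np.cos(th),-np.sin(th)],[np.sin(th),np.cos(th)]])
w=lambda x,y:(np.array(c)+R@np.array([x,y])).round(1)
print("theta",np.rad2deg(th),"pivot",w(-82,35),"grip",w(-40,-12),"hinge",w(60,-12))
pv=w(-82,35); d=k[:2]*1000-pv; print("latch",np.arctan2(d[1],d[0])-th,np.hypot(*d))
E
```

```text
lid (539.1923828125, -56.20561218261719) (122.36614990234375, 122.57952880859375) 87.30118560791016
grip n 73 [ 0.49728235 -0.06494979  0.106     ] [ 0.49750391 -0.06515643  0.10460021]
knob [ 0.50640369 -0.00603194  0.112     ] [ 0.50639875 -0.00602896  0.11198989]
theta -2.6988143920898438 pivot [458.9 -17.4] grip [498.7 -66.3] hinge [598.6 -71. ]
latch 0.28199465036011306 48.84499036438356
```

>>> apply_moves --targets '[[[0.47,-0.72,0,1.35,-0.06],[0.47,-0.72,0,1.35,-0.06],[0.47,-0.72,0,1.35,-0.06],[0.47,-0.72,0,1.35,-0.06],[0.47,-0.72,0,1.35,-0.06],[0.47,-0.72,0,1.35,-0.06],[0.47,-0.72,0,1.35,-0.06],[0.47,-0.72,0,1.35,-0.06]]]'

```text
clock: 0.82
eef_pos: [0.3564, 0.2238, 0.2482]
tool_rot: [0.117, 0.993, -0.0, -0.0]
ft_force: [0.8, 0.7, 0.1]
grip_width: 0.04
grasp_force: 0.0
```

>>> apply_moves --targets '[[[0.47,-0.72,0,1.35,-0.06],[0.47,-0.72,0,1.35,-0.06],[0.47,-0.72,0,1.35,-0.06],[0.47,-0.72,0,1.35,-0.06],[0.47,-0.72,0,1.35,-0.06],[0.47,-0.72,0,1.35,-0.06],[0.47,-0.72,0,1.35,-0.06],[0.47,-0.72,0,1.35,-0.06]]]'

```text
clock: 1.48
eef_pos: [0.5069, -0.0067, 0.248]
tool_rot: [0.023, 1.0, 0.0, -0.0]
ft_force: [-0.0, -0.1, -0.0]
grip_width: 0.0404
grasp_force: 0.0
```

>>> apply_moves --targets '[[[0,0,-0.5,0,-0.06],[0,0,-0.5,0,-0.06],[0,0,-0.5,0,-0.06],[0,0,-0.4,0,-0.06],[0,0,0,0,-0.06],[0,0,0,0,-0.06],[0,0,0,0,-0.06]]]'

```text
clock: 2.07
eef_pos: [0.5069, -0.005, 0.1731]
tool_rot: [0.023, 1.0, 0.0, 0.001]
ft_force: [-0.4, -1.1, 0.1]
grip_width: 0.0402
grasp_force: 0.0
```

```bash
python3 - <<'E'
from h import *
p,d,W,e,r=cam("scene"); cv2.imwrite("pics/s2.png",cv2.resize(p[100:300,250:550],(780,520)))
E
```

```text
(no output)
```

View pics/s2.png

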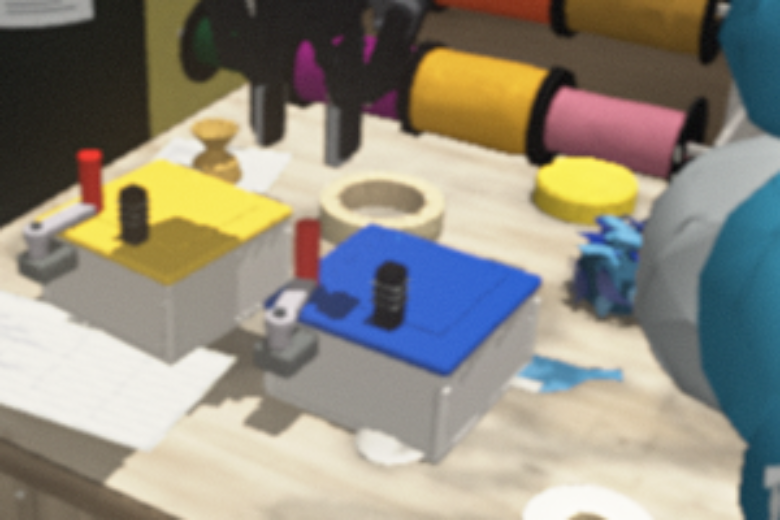

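The fingers (crop px 268,140 and 343,160) straddle the red knob (307,222) from above, so I'm going down to pinch it.

>>> apply_moves --targets '[[[0,0,-0.5,0,-0.06],[0,0,-0.5,0,-0.06],[0,0,-0.5,0,-0.06],[0,0,-0.28,0,-0.06],[0,0,0,0,-0.06],[0,0,0,0,-0.5],[0,0,0,0,-0.6],[0,0,0,0,-0.6]]]'

```text
clock: 2.78
eef_pos: [0.5077, -0.0051, 0.1027]
tool_rot: [0.023, 1.0, -0.0, 0.002]
ft_force: [0.5, -0.2, 0.4]
grip_width: 0.0173
grasp_force: 0.2
```

>>> apply_moves --targets '[[[0,0,0,0,-0.8],[0,0,0,0,-1],[0,0,0,0,-1],[0,0,0,0,-1]]]'

```text
clock: 3.12
eef_pos: [0.5078, -0.0051, 0.1027]
tool_rot: [0.023, 1.0, -0.0, 0.002]
ft_force: [-0.6, -0.3, 6.7]
grip_width: 0.0139
grasp_force: 58.5
```

>>> apply_moves --targets '[[[-0.075,0.22,0,0,-1],[-0.115,0.2,0,0,-1],[-0.15,0.175,0,0,-1],[-0.18,0.145,0,0,-1]]]'

```text
clock: 3.45
eef_pos: [0.4881, 0.023, 0.1027]
tool_rot: [0.024, 1.0, -0.002, 0.003]
ft_force: [-12.4, -2.8, 3.1]
grip_width: 0.0139
grasp_force: 59.6
```

>>> apply_moves --targets '[[[-0.21,0.11,0,0,-1],[-0.22,0.07,0,0,-1],[-0.23,0.02,0,0,-1],[0,0,0,0,-1],[0,0,0,0,-1],[0,0,0,0,-1]]]'

```text
clock: 3.95
eef_pos: [0.4615, 0.0316, 0.1026]
tool_rot: [0.024, 1.0, -0.001, 0.003]
ft_force: [3.5, -4.3, 4.1]
grip_width: 0.0141
grasp_force: 60.6
```

```bash
python3 - <<'E'
from h import *
p,d,W,e,r=cam("scene"); cv2.imwrite("pics/s3.png",cv2.resize(p[100:300,250:550],(780,520)))
E
```

```text
(no output)
```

View pics/s3.png

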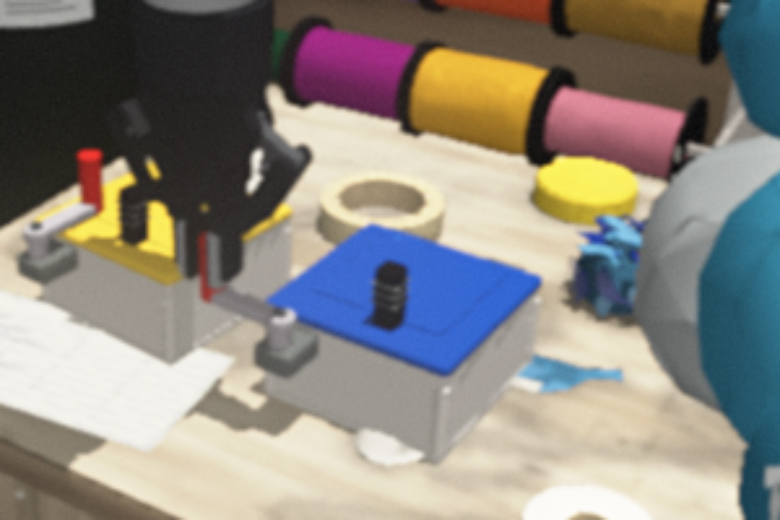

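The lever (from px 280,320 to the pinched knob at 205,280) now points out along +y, clear of the lid. I'll let go and move over to the black grip.

>>> apply_moves --targets '[[[0,0,0,0,-0.3],[0,0,0,0,-0.1],[0,0,0,0,0],[0,0,0.5,0,0],[0,0,0.5,0,0],[0,0,0.5,0,0]]]'

```text
clock: 4.5
eef_pos: [0.4581, 0.0329, 0.161]
tool_rot: [0.023, 1.0, 0.0, -0.001]
ft_force: [0.9, -0.0, -0.2]
grip_width: 0.0427
grasp_force: 0.0
```

>>> apply_moves --targets '[[[0.2,-0.5,0,0,0],[0.2,-0.5,0,0,0],[0.2,-0.5,0,0,0],[0.2,-0.5,0,0,0],[0.11,-0.43,0,0,0],[0,0,0,0,0],[0,0,0,0,0],[0,0,0,0,0]]]'

```text
clock: 5.17
eef_pos: [0.4949, -0.064, 0.1606]
tool_rot: [0.023, 1.0, 0.0, -0.001]
ft_force: [0.1, 0.2, 0.3]
grip_width: 0.0427
grasp_force: 0.0
```

```bash
python3 - <<'E'
from h import *
print(get_obs()["eef_pos"])
p,d,W,e,r=cam("scene"); cv2.imwrite("pics/s4.png",cv2.resize(p[100:300,250:550],(780,520)))
E
```

```text
[ 0.49490172 -0.0640459   0.16063907]
```

View pics/s4.png

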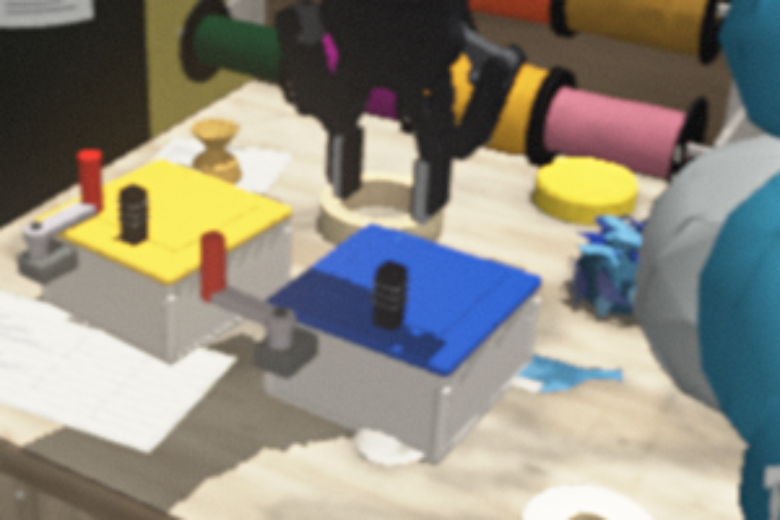

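The lever stays out, and the fingers (340,200 and 430,215) straddle the black grip (390,290). Next I go down and grip it.

>>> apply_moves --targets '[[[0.08,-0.02,-0.5,0,0],[0,0,-0.5,0,0],[0,0,-0.4,0,0],[0,0,-0.27,0,0],[0,0,0,0,0],[0,0,0,0,-0.5],[0,0,0,0,-0.6],[0,0,0,0,-0.6]]]'

```text
clock: 5.88
eef_pos: [0.4991, -0.0665, 0.0953]
tool_rot: [0.023, 1.0, -0.002, 0.001]
ft_force: [-1.4, -4.5, -1.8]
grip_width: 0.0172
grasp_force: 2.1
```

>>> apply_moves --targets '[[[0,0,0,0,-0.8],[0,0,0,0,-1],[0,0,0,0,-1],[0,0,0,0,-1]]]'

```text
clock: 6.22
eef_pos: [0.499, -0.0669, 0.0953]
tool_rot: [0.024, 1.0, -0.002, 0.001]
ft_force: [-1.6, -5.0, -0.9]
grip_width: 0.0144
grasp_force: 60.2
```

>>> apply_moves --targets '[[[0.13,-0.006,0.32,0,-1],[0.18,-0.008,0.3,0,-1],[0.21,-0.01,0.27,0,-1],[0,0,0,0,-1]]]'

```text
clock: 6.55
eef_pos: [0.5198, -0.0679, 0.1315]
tool_rot: [0.024, 1.0, -0.002, -0.0]
ft_force: [-1.8, -4.6, 0.9]
grip_width: 0.0151
grasp_force: 59.7
```

>>> apply_moves --targets '[[[0.245,-0.012,0.24,0,-1],[0.275,-0.013,0.21,0,-1],[0.3,-0.014,0.17,0,-1],[0,0,0,0,-1]]]'

```text
clock: 6.88
eef_pos: [0.5517, -0.0693, 0.1556]
tool_rot: [0.024, 1.0, -0.001, -0.002]
ft_force: [-4.4, -3.7, 0.7]
grip_width: 0.0151
grasp_force: 60.2
```

>>> apply_moves --targets '[[[0.32,-0.015,0.13,0,-1],[0.33,-0.016,0.09,0,-1],[0.34,-0.016,0.045,0,-1],[0.345,-0.016,0,0,-1],[0,0,0,0,-1],[0,0,0,0,-1]]]'

```text
clock: 7.38
eef_pos: [0.6055, -0.0716, 0.1663]
tool_rot: [0.024, 1.0, -0.001, -0.0]
ft_force: [-3.0, -3.3, 3.8]
grip_width: 0.0147
grasp_force: 59.0
```

```bash
python3 - <<'E'
from h import *
p,d,W,e,r=cam("scene"); cv2.imwrite("pics/s5.png",cv2.resize(p[100:300,250:550],(780,520)))
E
```

```text
(no output)
```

View pics/s5.png

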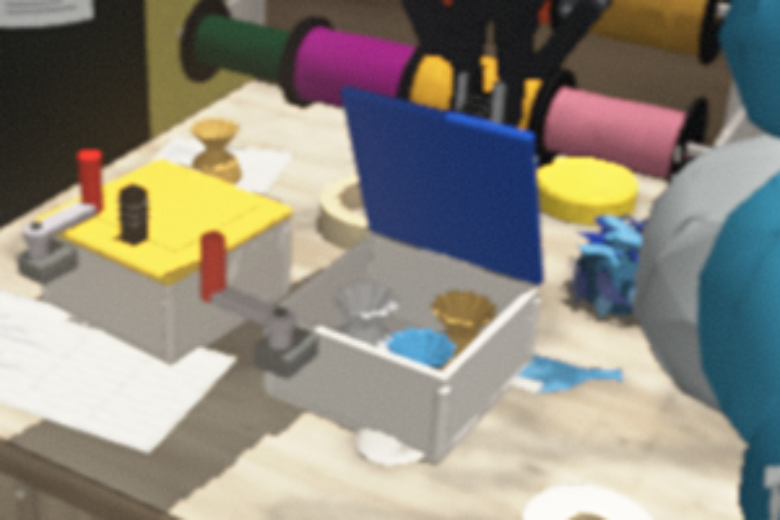

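The lid stands almost upright (px 345–540, 90–280). I'm releasing it and lifting straight up.

>>> apply_moves --targets '[[[0,0,0,0,-0.3],[0,0,0,0,-0.1],[0,0,0,0,0],[0,0,0,0,0],[0,0,0.3,0,0],[0,0,0.5,0,0],[0,0,0.5,0,0],[0,0,0.5,0,0]]]'

```text
clock: 8.1
eef_pos: [0.6057, -0.0701, 0.238]
tool_rot: [0.023, 1.0, 0.0, -0.0]
ft_force: [-0.4, -0.5, -0.8]
grip_width: 0.0431
grasp_force: 0.0
```

>>> apply_moves --targets '[[[0,0,0.5,0,0],[0,0,0.3,0,0],[0,0,0,0,0],[0,0,0,0,0],[0,0,0,0,0]]]'

```text
clock: 8.52
eef_pos: [0.6054, -0.0702, 0.2682]
tool_rot: [0.023, 1.0, 0.0, -0.001]
ft_force: [-0.1, 0.7, -1.2]
grip_width: 0.0431
grasp_force: 0.0
```

```bash
python3 - <<'E'
from h import *
p,d,W,e,r=cam("scene"); cv2.imwrite("pics/s6.png",cv2.resize(p[50:300,250:550],(720,600)))
E
```

```text
(no output)
```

View pics/s6.png

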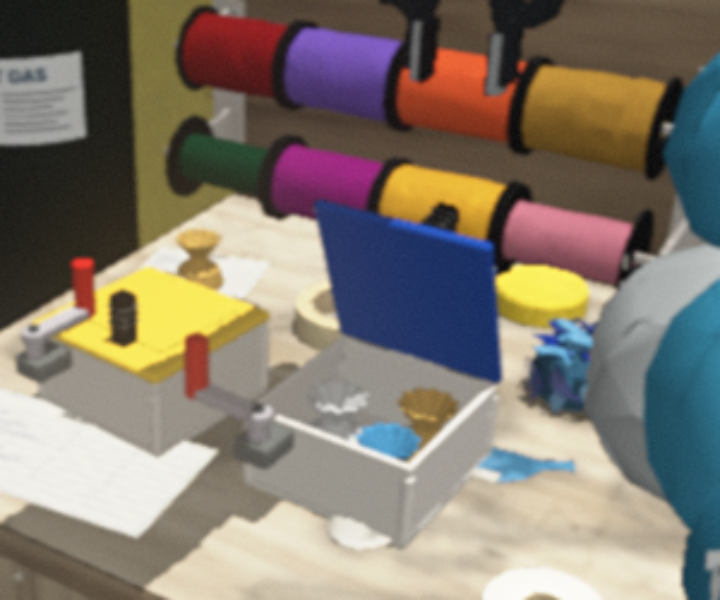

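The lid stands open (320–500, 205–380), the lever is out (195,360), the yellow case's lever is still closed, and the gripper is clear above.

```bash
python3 -c "
from workcell import order; print(order.job_done())"
```

```text
the job is handed in; nothing more can be done
None
```

I handed the job in with the blue case's latch swung right out, its lid standing open at about 75° by the commanded arc, the yellow case's latch untouched and the arm clear; the hand-in returned no verdict.

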